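# Log a finished visit on the check-in desk's signal keys

### The arm

A 6-joint arm with a two-finger parallel gripper is mounted at the origin on the work surface. World frame = base frame: x ahead of the robot, y to its left, z up, the work surface at z = 0. Lengths are in m, angles in rad, forces in N, time in s.
With the tool pointing down it reaches from about 0.375 to 0.975 m from the base axis. Payload 3.8 kg.
Tool frame: the origin (TCP) lies on the centre line of the jaws, within the pads' length; the fingertips stand 17 mm ahead of it and the grasp point (between the pads) lies 2 mm behind it (bot.tip_extent is the distance from the TCP to the fingertips, in m); z points along the fingers, y is the line along which they close (so a half turn about z gives the same grasp; the last joint's range is limited). The gripper opens to 85 mm and grips with 20 to 120 N. Pads are 22 mm wide; open, the fingers measure 114 mm over their backs; the gripper's body (76 mm by 85 mm) begins 54 mm behind the grasp point. The pads swing forward as they close: fully open they stand 13 mm farther back than shut.
Start: joints at [1.241, 0.264, 1.604, -0, 1.274, -0.037], TCP at [0.195, 0.646, 0.248] pointing down, gripper open.
Joint ranges: [-2.63, 2.63], [-0.94, 2.18], [0.31, 2.57], [-1.31, 4.45], [0, 2.66], [-2.55, 2.55]. Speed limits (rad/s): [2.57, 2.57, 3.14, 3.14, 3.14, 3.14].

### API

Orientations are given as a rotation vector (axis times angle).
In Python, from workcell import readout, read_camera, finish_job, bot gives the robot as it stands.
- The arm moves only by the tool jog_arm, never from a script. Its argument "deltas" is one flat list of numbers, 7 for each row, row after row: the shift along the tool's x, y, z in m, then the turn, a rotation vector about the tool's x, y, z in degrees, then the gripper command: -1 is shut, 1 is fully open, values between are in proportion. A call has 1 to 8 rows; each row is the pose to reach, as a shift and turn from the pose commanded when the call began, along the tool's axes at that moment; what a row does not reach only later rows make up. A row lasts 1/10 s, in which the tool goes at most 50 mm and 8.59 degrees, less where a joint would pass 70% of its speed; a pose out of reach is approached as far as the arm can. A call with a gripper value outside its range is refused whole. The fingers move at their own pace and stop on an object; "squeeze" is the grip in N (left out, the last holds). Time passes only in rows, so rows that repeat a pose let the fingers close. It gives the time, the measured TCP pose, the force, the opening and the grip force at its end, in the units of the state.
- readout.read_state(): the state, without advancing time (a new reading comes with each control period).
- read_camera(name): name is "scene" or "top" or "wrist"; returns a dict with "color" (420x560x3 uint8, blue, green, red), "fx", "fy", "cx", "cy" (pixels), "origin" and "attitude" of the camera in the world. Camera axes: x right, y down, z forward; pixel columns grow to the right and rows downward; lengths in m; the calibration is good to about 2 mm. A picture is of the moment at which its call begins. There is no depth.
- finish_job(): hands the job in; it is judged then, once.
The state is a dict: "time": time; "q": joint angles; "joint_vel": joint speeds; "joint_torque": joint torques, N m; "tool_pos": TCP position; "tcp_rot": TCP orientation; "wrist_force": force on the tool from outside, world axes, zero at the start; "torque": the same for the moment, N m; "width": opening from 0.0 (shut) to 1.0 (fully open); "grip_force": force on a finger pad.
Only numpy, scipy, OpenCV 4.12 (cv2) and the standard library are available. Lean on these libraries where they do the work, as an engineer would, in place of code of your own. Each camera call takes 0.05 s, during which the arm holds its last target. There are 200 camera calls.

### The job

Log one finished visit on the check-in desk: with a fingertip, lightly press down the yellow key (arrived), then the blue key (sampled), then the green key (cleared), each well past half of its travel, where it stays by itself, and then draw the hand clear. Do not press the red alarm key, do not pick up, tip or shove any of the four pads, and leave the phone, bottle and jar where they are.

Things in the scene. Friction and masses are not known exactly. Their poses are not given: they have to be found in the camera images.
- yellow_unit: loose round desk signalling pad, white housing 70 mm across and 26 mm high, about 0.2 kg, with a round yellow key 48 mm across on top; origin at the centre of its underside, z up. Housing, key and all count as this body
- yellow_top (a point): centre of the flat top face of the yellow key (48 mm across): 44 mm above the desk while the key is up, 34 mm when it is fully down; the centre of the pad's housing lies straight below
- yellow_key (a joint): how far the yellow key is pressed down: 0 = up, 0.010 m = fully down. Once down, its cap sinks another 4 mm on a rubber cushion (2.5 N per mm from 3 N) before it is hard. It moves under about 2 N all the way, has no spring and stays where it is left; 5 mm or more counts as pressed
- blue_unit: loose round desk signalling pad, white housing 70 mm across and 26 mm high, about 0.2 kg, with a round blue key 48 mm across on top; origin at the centre of its underside, z up. Housing, key and all count as this body
- blue_top (a point): centre of the flat top face of the blue key (48 mm across): 44 mm above the desk while the key is up, 34 mm when it is fully down; the centre of the pad's housing lies straight below
- blue_key (a joint): how far the blue key is pressed down: 0 = up, 0.010 m = fully down. Once down, its cap sinks another 4 mm on a rubber cushion (2.5 N per mm from 3 N) before it is hard. It moves under about 2 N all the way, has no spring and stays where it is left; 5 mm or more counts as pressed
- green_unit: loose round desk signalling pad, white housing 70 mm across and 26 mm high, about 0.2 kg, with a round green key 48 mm across on top; origin at the centre of its underside, z up. Housing, key and all count as this body
- green_top (a point): centre of the flat top face of the green key (48 mm across): 44 mm above the desk while the key is up, 34 mm when it is fully down; the centre of the pad's housing lies straight below
- green_key (a joint): how far the green key is pressed down: 0 = up, 0.010 m = fully down. Once down, its cap sinks another 4 mm on a rubber cushion (2.5 N per mm from 3 N) before it is hard. It moves under about 2 N all the way, has no spring and stays where it is left; 5 mm or more counts as pressed
- red_unit: loose round desk signalling pad, white housing 70 mm across and 26 mm high, about 0.2 kg, with a round red key 48 mm across on top; origin at the centre of its underside, z up. Housing, key and all count as this body
- red_top (a point): centre of the flat top face of the red key (48 mm across): 44 mm above the desk while the key is up, 34 mm when it is fully down; the centre of the pad's housing lies straight below
- red_key (a joint): how far the red key is pressed down: 0 = up, 0.010 m = fully down. Once down, its cap sinks another 4 mm on a rubber cushion (2.5 N per mm from 3 N) before it is hard. It moves under about 2 N all the way, has no spring and stays where it is left; 5 mm or more counts as pressed
- phone: black phone lying flat, 155 x 75 x 9 mm, loose; origin at the centre of its underside, x along its length
- sanitizer: small amber-brown sanitizer bottle, standing loose, 40 mm across, 95 mm high with its white cap; origin at the centre of its underside
- jar: small specimen jar with an orange cap, standing loose, 48 mm across, 60 mm high; origin at the centre of its underside

How it is judged:
On the way, in this order (a step that is already met when the one before it is completed fails the run):
1. a finger presses the yellow key down by 5 mm or more (value of joint yellow_key above 0.005 m and contact force between the fingers and yellow_unit above 0.2 N), for 0.02 s.
2. a finger presses the blue key down by 5 mm or more (value of joint blue_key above 0.005 m and contact force between the fingers and blue_unit above 0.2 N), for 0.02 s.
3. a finger presses the green key down by 5 mm or more (value of joint green_key above 0.005 m and contact force between the fingers and green_unit above 0.2 N), for 0.02 s.
At the end, for the whole second after the job is handed in: the yellow, blue and green keys are down by at least 5 mm of 10, pressed by a finger in that order with at most 20 N; the red key is up (under 3 mm); all four pads stand upright and still on the desk within 25 mm of where they were; phone, bottle and jar are within 15 mm of where they were (value of joint each of yellow_key, blue_key, green_key above 0.005 m and value of joint red_key below 0.003 m and distance of each of yellow_unit, blue_unit, green_unit, red_unit from where it was at the start of the episode below 0.025 m and angle between each of yellow_unit, blue_unit, green_unit, red_unit's own z axis and vertical below 0.1 rad and linear speed of each of yellow_unit, blue_unit, green_unit, red_unit below 0.02 m/s and distance of each of phone, sanitizer, jar from where it was at the start of the episode below 0.015 m); the robot touches nothing.
It fails at once if the blue key goes down before the yellow, or the green before the blue ((value of joint blue_key above 0.003 m and value of joint yellow_key below 0.005 m) or (value of joint green_key above 0.003 m and value of joint blue_key below 0.005 m)).
It fails at once if the red key is pressed (3 mm) (value of joint red_key above 0.003 m).
It fails at once if a pad is pressed harder than 20 N (contact force between any of the fingers, the arm and yellow_unit above 20 N or contact force between any of the fingers, the arm and blue_unit above 20 N or contact force between any of the fingers, the arm and green_unit above 20 N or contact force between any of the fingers, the arm and red_unit above 20 N).
It fails at once if a pad is lifted 8 mm, tipped or shoved 25 mm (height (world z) of any of yellow_unit, blue_unit, green_unit, red_unit above 0.008 m or angle between any of yellow_unit, blue_unit, green_unit, red_unit's own z axis and vertical above 0.25 rad or distance of any of yellow_unit, blue_unit, green_unit, red_unit from where it was at the start of the episode above 0.025 m).
It fails at once if the phone, sanitizer bottle or jar is moved by 15 mm or tipped (distance of any of phone, sanitizer, jar from where it was at the start of the episode above 0.015 m or angle between any of phone, sanitizer, jar's own z axis and vertical above 0.3 rad).
It also fails if it takes over 48 s, if anything falls off the work surface, if the arm or the gripper's body presses on something with over 40 N, if the wrist force passes 120 N, or if a joint passes its speed limit or range.

## Working session

There is one attempt and no reset: what is moved stays moved. The work goes in short steps, Python scripts to look and compute and a tool call to move; the robot and the scene stay as the last step left them, time stands still between calls to the robot, and variables do not carry over. Pictures are saved under pics/ and viewed, at most 10 in all, crops included, and the job is handed in when it is done.

Besides the shell and the picture viewer there is one more tool, called after "Call:" by a JSON object that holds its "fn" and its "kwargs", one argument or row to a line. jog_arm: Moves the arm, as the interface text tells. Its arguments: {"type":"object","properties":{"deltas":{"type":"array"},"squeeze":{"type":"number"}},"required":["deltas"]}

```bash
mkdir -p pics
python3 - <<'E'
from workcell import readout, read_camera, bot
import cv2
for n in("top","scene"):
    c=read_camera(n); cv2.imwrite(f"pics/{n}0.png",c["color"])
    print(n,c["fx"],c["cx"],c["cy"],c["origin"],c["attitude"])
s=readout.read_state();print(s["time"],s["tool_pos"],s["tcp_rot"],s["width"],bot.tip_extent)
E
```

```text
top 536.2211853575515 299.5746046913293 206.02414220884978 [0.43593214 0.0113447  0.93857715] [-2.14396225  2.18005017 -0.15105474]
scene 401.014258463658 277.8277903908861 205.20428018316764 [1.09659211 0.15581511 0.42077806] [-1.34946085 -1.88211412  1.03804158]
0.1 [0.19462294 0.64565369 0.24704257] [-0.45820556 -3.10762227  0.00328328] 0.9981541832182355 0.017
```

View pics/top0.png

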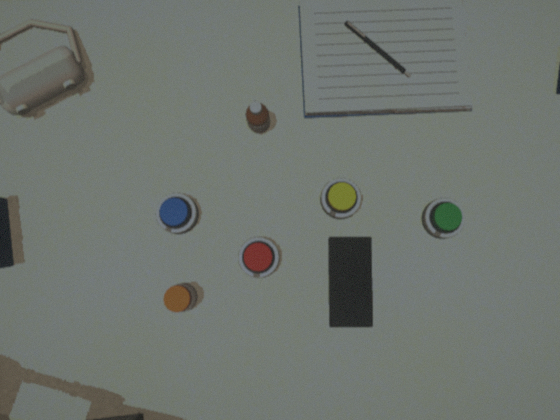

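View pics/scene0.png

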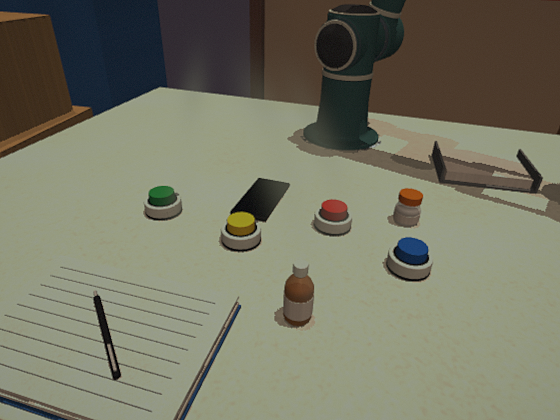

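The top view shows the yellow key at pixel (342,197), blue (175,212), green (447,217), red (258,257), phone (350,282), bottle (258,115) and jar (180,298). The scene view agrees. Next I measure the key tops in both views.

```bash
cat > h.py <<'E'
import numpy as np, cv2
from scipy.spatial.transform import Rotation as R
from workcell import readout, read_camera
HUE={"yellow":(22,38),"blue":(100,128),"green":(45,85),"red":(0,6),"orange":(7,18)}
def ray(c,u,v):
    return R.from_rotvec(c["attitude"]).apply([(u-c["cx"])/c["fx"],(v-c["cy"])/c["fy"],1])
def onplane(c,u,v,z):
    d=ray(c,u,v); o=np.array(c["origin"]); return o+d*(z-o[2])/d[2]
def blobs(c,name,roi,smin=130):
    h=cv2.cvtColor(c["color"],cv2.COLOR_BGR2HSV); lo,hi=HUE[name]
    m=cv2.inRange(h,(lo,smin,50),(hi,255,255))
    if name=="red": m|=cv2.inRange(h,(172,smin,50),(180,255,255))
    k=np.zeros_like(m); x0,y0,x1,y1=roi; k[y0:y1,x0:x1]=255
    n,_,st,ce=cv2.connectedComponentsWithStats(m&k)
    i=1+np.argmax(st[1:,4]); return ce[i],st[i]
E
python3 - <<'E'
from h import *
t=read_camera("top"); s=read_camera("scene")
for n,z in [("yellow",.044),("blue",.044),("green",.044),("red",.044),("orange",.06)]:
    a,sa=blobs(t,n,(130,90,480,320)); b,sb=blobs(s,n,(130,150,450,300))
    P=onplane(t,*a,z)
    e=[np.linalg.norm(onplane(t,a[0]+sx*sa[2]/2,a[1],z)-P)*2000 for sx in(1,)]
    d1,d2=ray(t,*a),ray(s,*b); o1,o2=np.array(t["origin"]),np.array(s["origin"])
    k=np.linalg.lstsq(np.c_[d1,-d2],o2-o1,rcond=None)[0]; X=(o1+k[0]*d1+o2+k[1]*d2)/2
    print(n,a.round(1),sa,"plane",P.round(4),"dia mm",np.round(e,1),"tri",X.round(4),"scene",onplane(s,*b,z-.003).round(4),sb)
print("bottle",onplane(t,256,105,.095).round(3),[onplane(t,*p,.009).round(3)[:2].tolist() for p in((329,237),(372,237),(372,327),(329,327))])
st=readout.read_state(); print(R.from_rotvec(st["tcp_rot"]).as_matrix().round(3),st["time"])
E
```

```text
yellow [341.6 196. ] [328 183  28  27 589] plane [ 0.5655 -0.0725  0.044 ] dia mm [47.3] tri [ 0.5658 -0.0729  0.0427] scene [ 0.5634 -0.0743  0.041 ] [227 211  28  18 353]
blue [173.2 211.3] [160 198  27  27 543] plane [0.5441 0.2104 0.044 ] dia mm [45.1] tri [0.5452 0.2122 0.0349] scene [0.554 0.211 0.041] [398 238  30  26 631]
green [444.2 205.4] [443 205   4   2   5] plane [ 0.5468 -0.2454  0.044 ] dia mm [6.8] tri [ 0.5464 -0.2444  0.0477] scene [ 0.5365 -0.2516  0.041 ] [149 186  24  19 284]
red [257.5 256.5] [244 243  28  28 614] plane [0.4662 0.0701 0.044 ] dia mm [46.5] tri [0.4666 0.0695 0.037 ] scene [0.4734 0.0693 0.041 ] [322 200  25  21 355]
orange [176.9 298.2] [164 286  26  25 503] plane [0.401  0.1993 0.06  ] dia mm [41.8] tri [ 0.4427  0.1259 -0.1264] scene [0.7115 0.0683 0.057 ] [285 274  29  26 550]
bottle [0.71  0.067 0.095] [[0.499, -0.052], [0.498, -0.127], [0.345, -0.121], [0.346, -0.048]]
[[-0.957  0.289 -0.001]
 [ 0.289  0.957 -0.001]
 [ 0.    -0.002 -1.   ]] 0.2
```

Run:
```python
from h import *
t=read_camera("top"); HUE["green"]=(40,98)
for n in("yellow","blue","green"):
  for sm in(90,110,150):
    a,sa=blobs(t,n,(130,150,480,250),sm); print(n,sm,a.round(1),sa,onplane(t,*a,.044).round(4),onplane(t,sa[0]+sa[2]/2-.5,sa[1]+sa[3]/2-.5,.044).round(4))
st=readout.read_state(); r=R.from_rotvec(st["tcp_rot"])
print("to above yellow",r.inv().apply(np.array([.5655,-.0725,.147])-st["tool_pos"]).round(4))
print("turn",(r.inv()*R.from_matrix([[-1,0,0],[0,1,0],[0,0,-1]])).as_rotvec(degrees=True).round(2))
```

```text
yellow 90 [341.5 196.2] [328 182  28  29 645] [ 0.5652 -0.0723  0.044 ] [ 0.5655 -0.0724  0.044 ]
yellow 110 [341.6 196.1] [328 183  28  28 619] [ 0.5654 -0.0724  0.044 ] [ 0.5647 -0.0723  0.044 ]
yellow 150 [342.4 194.8] [329 183  27  26 401] [ 0.5676 -0.0739  0.044 ] [ 0.5664 -0.0732  0.044 ]
blue 90 [173.5 211.4] [160 198  28  28 627] [0.5438 0.21   0.044 ] [0.5437 0.21   0.044 ]
blue 110 [173.4 211.4] [160 198  28  28 596] [0.544  0.2102 0.044 ] [0.5437 0.21   0.044 ]
blue 150 [179.3 209.3] [178 208   4   4   6] [0.5472 0.2003 0.044 ] [0.547 0.2   0.044]
green 90 [447.4 216.3] [434 203  28  28 589] [ 0.5283 -0.2499  0.044 ] [ 0.5279 -0.25    0.044 ]
green 110 [447.5 216.2] [435 203  26  27 543] [ 0.5284 -0.2501  0.044 ] [ 0.5287 -0.25    0.044 ]Traceback (most recent call last):
  File "<stdin>", line 5, in <module>
  File "h.py", line 15, in blobs
    i=1+np.argmax(st[1:,4]); return ce[i],st[i]
        ~~~~~~~~~^^^^^^^^^^
    return _wrapfunc(a, 'argmax', axis=axis, out=out, **kwds)
    return bound(*args, **kwds)
ValueError: attempt to get argmax of an empty sequence
```

Call:
{"fn": "jog_arm", "kwargs": {
  "deltas": [-0.03,-0.03,0,0,0,-2,-1,-0.06,-0.065,0,0,0,-4,-1,-0.1,-0.1,0,0,0,-7,-1,-0.13,-0.13,0,0,0,-10,-1,-0.16,-0.165,0,0,0,-13,-1,-0.19,-0.2,0,0,0,-16.8,-1,-0.22,-0.23,0,0,0,-16.8,-1,-0.25,-0.26,0,0,0,-16.8,-1],
  "squeeze": 20
}}

```text
time: 1.05
tool_pos: [0.3595, 0.3235, 0.2484]
tcp_rot: [-0.001, 3.141, 0.001]
wrist_force: [0.8, -0.1, 1.2]
width: 0.001
grip_force: 0.0
```

Call:
{"fn": "jog_arm", "kwargs": {
  "deltas": [-0.02,-0.04,0,0,0,0,-1,-0.04,-0.08,0.01,0,0,0,-1,-0.06,-0.12,0.02,0,0,0,-1,-0.085,-0.165,0.03,0,0,0,-1,-0.105,-0.205,0.04,0,0,0,-1,-0.13,-0.25,0.05,0,0,0,-1,-0.15,-0.29,0.06,0,0,0,-1,-0.17,-0.33,0.07,0,0,0,-1]
}}

```text
time: 1.85
tool_pos: [0.53, -0.0069, 0.1781]
tcp_rot: [0.0, 3.141, 0.0]
wrist_force: [1.4, 1.1, -0.5]
width: -0.007
grip_force: 0.0
```

Call:
{"fn": "jog_arm", "kwargs": {
  "deltas": [-0.018,-0.033,0,0,0,0,-1,-0.035,-0.0655,0.02,0,0,0,-1,-0.035,-0.0655,0.05,0,0,0,-1,-0.035,-0.0655,0.08,0,0,0,-1,-0.035,-0.0655,0.09,0,0,0,-1,-0.035,-0.0655,0.09,0,0,0,-1,-0.035,-0.0655,0.09,0,0,0,-1]
}}

```text
time: 2.55
tool_pos: [0.565, -0.0701, 0.0893]
tcp_rot: [-0.001, 3.14, -0.0]
wrist_force: [1.3, -0.4, 0.7]
width: -0.001
grip_force: 0.0
```

Run:
```python
from h import *
s=read_camera("scene");t=read_camera("top")
cv2.imwrite("pics/a.png",cv2.resize(np.hstack([s["color"][120:270,160:330],t["color"][120:270,260:430]]),None,fx=2.3,fy=2.3))
st=readout.read_state();print(st["tool_pos"],st["wrist_force"])
```

```text
[ 0.56587075 -0.07016627  0.09034387] [0.4040298  0.27928101 0.62720297]
```

View pics/a.png

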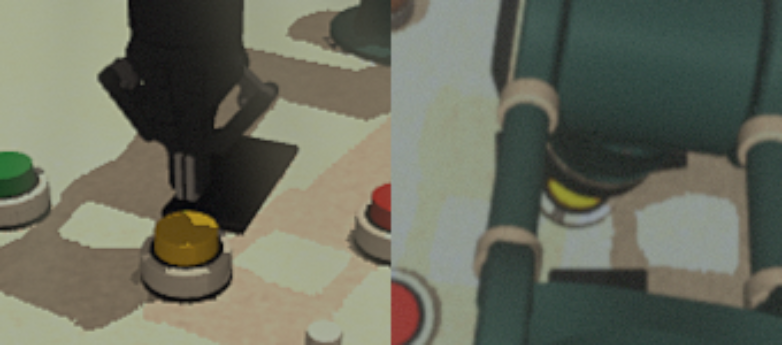

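The fingertips stand shut, centred over the yellow key, with a clear gap. Next I lower in small steps and watch the force.

Call:
{"fn": "jog_arm", "kwargs": {
  "deltas": [0,-0.002,0.012,0,0,0,-1,0,-0.002,0.022,0,0,0,-1,0,-0.002,0.027,0,0,0,-1,0,-0.002,0.03,0,0,0,-1,0,-0.002,0.032,0,0,0,-1,0,-0.002,0.034,0,0,0,-1,0,-0.002,0.034,0,0,0,-1]
}}

```text
time: 3.35
tool_pos: [0.5643, -0.0722, 0.0541]
tcp_rot: [-0.001, 3.142, -0.0]
wrist_force: [-0.0, 0.2, 0.1]
width: 0.002
grip_force: 0.0
```

Call:
{"fn": "jog_arm", "kwargs": {
  "deltas": [0,0,0.001,0,0,0,-1,0,0,0.002,0,0,0,-1,0,0,0.003,0,0,0,-1]
}}

```text
time: 3.65
tool_pos: [0.5646, -0.0723, 0.0515]
tcp_rot: [-0.001, 3.141, -0.0]
wrist_force: [-0.6, 0.8, 1.9]
width: -0.001
grip_force: 0.8
```

Run:
```python
from h import *
s=read_camera("scene")
cv2.imwrite("pics/b.png",cv2.resize(s["color"][130:260,170:310],None,fx=4,fy=4))
st=readout.read_state();print(st["tool_pos"],st["wrist_force"])
```

```text
[ 0.56458246 -0.07228349  0.05134102] [ 0.07644817 -0.28859756  1.63089339]
```

View pics/b.png

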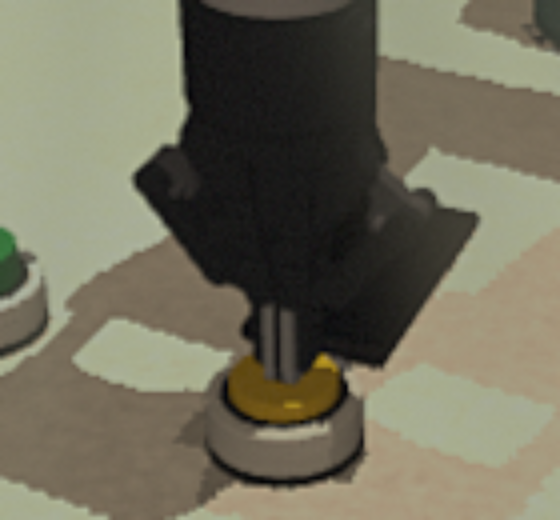

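The tip is on the yellow key at about 1.7 N. I continue in 1 mm steps until the cushion is felt (at most about 2.5 N per mm).

Call:
{"fn": "jog_arm", "kwargs": {
  "deltas": [0,0,0.001,0,0,0,-1,0,0,0.002,0,0,0,-1,0,0,0.002,0,0,0,-1]
}}

```text
time: 4.0
tool_pos: [0.5647, -0.0723, 0.0498]
tcp_rot: [-0.001, 3.141, -0.0]
wrist_force: [-1.0, 0.1, 4.8]
width: -0.001
grip_force: 2.9
```

At 4.8 N it is on the cushion, so yellow is fully down. Now I go up and over to blue.

Call:
{"fn": "jog_arm", "kwargs": {
  "deltas": [0,0,-0.03,0,0,0,-1,0,0,-0.07,0,0,0,-1,0.002,0.04,-0.09,0,0,0,-1,0.005,0.085,-0.09,0,0,0,-1,0.01,0.13,-0.09,0,0,0,-1,0.013,0.175,-0.09,0,0,0,-1,0.017,0.22,-0.09,0,0,0,-1,0.0207,0.26,-0.08,0,0,0,-1]
}}

```text
time: 4.8
tool_pos: [0.5442, 0.1902, 0.1305]
tcp_rot: [-0.001, 3.138, 0.002]
wrist_force: [1.3, 0.3, 0.1]
width: 0.002
grip_force: 0.0
```

Call:
{"fn": "jog_arm", "kwargs": {
  "deltas": [0,0.022,0,0,0,0,-1,0,0.022,0.02,0,0,0,-1,0,0.022,0.04,0,0,0,-1,0,0.022,0.04,0,0,0,-1,0,0.022,0.04,0,0,0,-1]
}}

```text
time: 5.3
tool_pos: [0.5429, 0.2095, 0.0887]
tcp_rot: [0.001, -3.14, 0.001]
wrist_force: [1.0, 0.7, -0.5]
width: -0.001
grip_force: 0.0
```

Run:
```python
from h import *
s=read_camera("scene")
cv2.imwrite("pics/c.png",cv2.resize(s["color"][120:300,130:450],None,fx=2.4,fy=2.4))
st=readout.read_state();print(st["tool_pos"],st["wrist_force"])
```

```text
[0.54375988 0.20966969 0.08962524] [-0.03348432 -0.41509467 -0.74528347]
```

View pics/c.png

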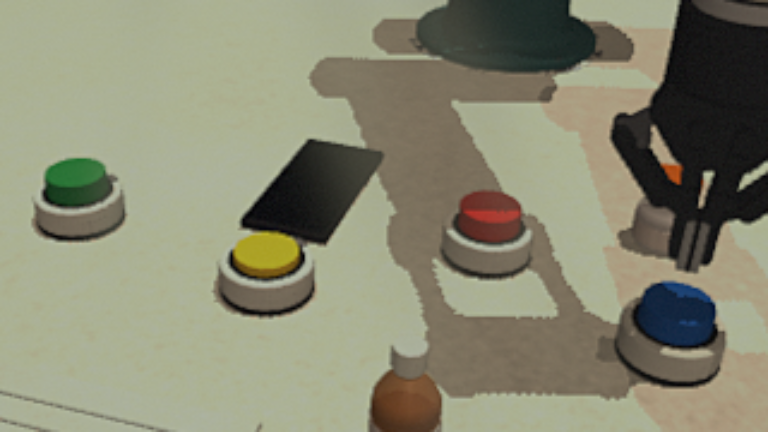

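The yellow key (crop 267,255) is now clearly lower than the red and green keys. The fingertips (690,265) hang over the blue key (678,305). Next I press blue to TCP z of about 0.050.

Call:
{"fn": "jog_arm", "kwargs": {
  "deltas": [0,0,0.012,0,0,0,-1,0,0,0.022,0,0,0,-1,0,0,0.028,0,0,0,-1,0,0,0.032,0,0,0,-1,0,0,0.035,0,0,0,-1,0,0,0.037,0,0,0,-1,0,0,0.038,0,0,0,-1,0,0,0.039,0,0,0,-1]
}}

```text
time: 6.15
tool_pos: [0.5434, 0.2097, 0.0505]
tcp_rot: [0.001, -3.141, 0.0]
wrist_force: [-1.7, -0.1, 4.7]
width: -0.001
grip_force: 2.1
```

Call:
{"fn": "jog_arm", "kwargs": {
  "deltas": [0,0,0.0005,0,0,0,-1,0,0,0.0005,0,0,0,-1]
}}

```text
time: 6.35
tool_pos: [0.5435, 0.2097, 0.0502]
tcp_rot: [0.001, -3.142, 0.0]
wrist_force: [-1.8, -1.5, 4.8]
width: -0.002
grip_force: 2.5
```

Call:
{"fn": "jog_arm", "kwargs": {
  "deltas": [0,0,-0.03,0,0,0,-1,0,0,-0.07,0,0,0,-1,0.0,-0.04,-0.09,0,0,0,-1,0,-0.085,-0.09,0,0,0,-1,0.0,-0.13,-0.09,0,0,0,-1,0,-0.175,-0.09,0,0,0,-1,0,-0.22,-0.09,0,0,0,-1,0,-0.265,-0.09,0,0,0,-1]
}}

```text
time: 7.15
tool_pos: [0.5438, -0.0569, 0.1399]
tcp_rot: [-0.001, 3.14, 0.0]
wrist_force: [0.7, 0.9, -0.8]
width: 0.0
grip_force: 0.0
```

Call:
{"fn": "jog_arm", "kwargs": {
  "deltas": [0.002,-0.04,0,0,0,0,-1,0.005,-0.085,0,0,0,0,-1,0.01,-0.13,0,0,0,0,-1,0.015,-0.17,0,0,0,0,-1,0.015,-0.195,0.01,0,0,0,-1,0.015,-0.195,0.04,0,0,0,-1,0.015,-0.195,0.05,0,0,0,-1,0.015,-0.195,0.05,0,0,0,-1]
}}

```text
time: 7.95
tool_pos: [0.5268, -0.2491, 0.0872]
tcp_rot: [0.0, -3.137, -0.004]
wrist_force: [0.1, 0.0, -0.6]
width: -0.001
grip_force: 0.0
```

Run:
```python
from h import *
s=read_camera("scene")
cv2.imwrite("pics/d.png",cv2.resize(s["color"][120:300,130:450],None,fx=2.4,fy=2.4))
st=readout.read_state();print(st["tool_pos"],st["wrist_force"])
```

```text
[ 0.52795423 -0.24933267  0.08872756] [ 0.99398209 -0.1277261  -0.32986389]
```

View pics/d.png

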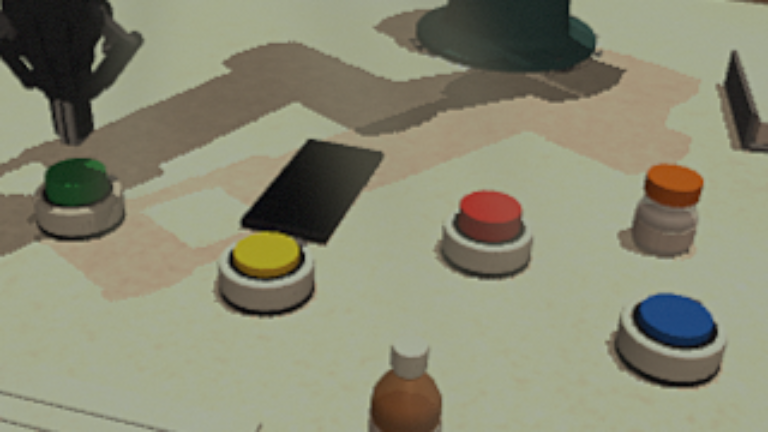

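The yellow (267,255) and blue (678,320) keys are down and the pads have not shifted. The fingertips (73,130) stand over the green key (78,180). Next I press green.

Call:
{"fn": "jog_arm", "kwargs": {
  "deltas": [0,0,0.012,0,0,0,-1,0,0,0.022,0,0,0,-1,0,0,0.028,0,0,0,-1,0,0,0.032,0,0,0,-1,0,0,0.035,0,0,0,-1,0,0,0.037,0,0,0,-1,0,0,0.038,0,0,0,-1,0,0,0.039,0,0,0,-1]
}}

```text
time: 8.8
tool_pos: [0.5288, -0.2503, 0.051]
tcp_rot: [-0.001, 3.141, -0.0]
wrist_force: [-1.7, 0.3, 3.7]
width: -0.001
grip_force: 1.5
```

Call:
{"fn": "jog_arm", "kwargs": {
  "deltas": [0,0,0.0005,0,0,0,-1,0,0,0.001,0,0,0,-1]
}}

```text
time: 9.0
tool_pos: [0.5288, -0.2504, 0.0502]
tcp_rot: [-0.001, 3.141, -0.0]
wrist_force: [-1.2, 1.6, 5.0]
width: 0.005
grip_force: 2.4
```

Call:
{"fn": "jog_arm", "kwargs": {
  "deltas": [0,0,-0.03,0,0,0,-1,0,0,-0.07,0,0,0,-1,0,0,-0.11,0,0,0,-1,0,0,-0.15,0,0,0,-1,0,0,-0.15,0,0,0,-1,0,0,-0.15,0,0,0,-1]
}}

```text
time: 9.6
tool_pos: [0.5296, -0.251, 0.2013]
tcp_rot: [-0.0, 3.138, -0.003]
wrist_force: [-0.2, 0.7, -0.0]
width: -0.005
grip_force: 0.0
```

Run:
```python
from h import *
s=read_camera("scene")
cv2.imwrite("pics/e.png",cv2.resize(s["color"][120:300,130:450],None,fx=2.4,fy=2.4))
```

```text
(no output)
```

View pics/e.png

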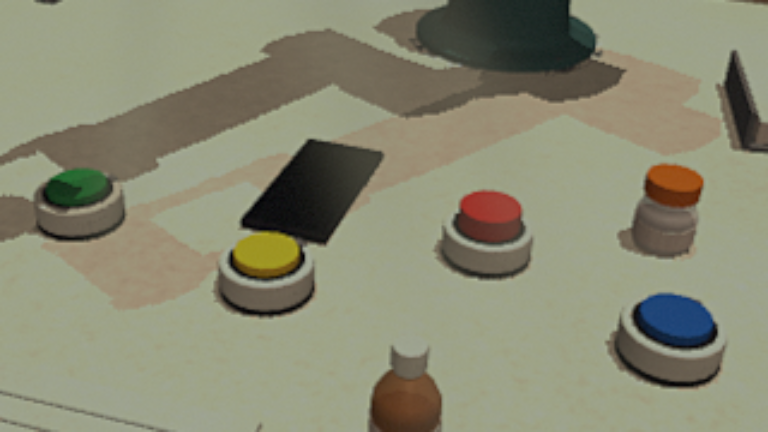

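The green (78,188), yellow (267,255) and blue (678,320) keys are all down. The red key (490,215) is up, nothing has moved, and the hand is clear.

```bash
python3 -c "
from workcell import finish_job
print(finish_job())"
```

```text
the job is handed in; nothing more can be done
None
```

I pressed the yellow, blue and green keys fully down in that order, at about 5 N each; the red key stayed up, the last picture shows nothing shifted, the hand is clear, and the job is handed in (no verdict was returned).

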